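# Set the bench timer by counting clicks

## Task

The scale of the bench timer has worn off, so set it by its clicks: push its knob down so that it bites, wind the dial back anticlockwise to its stop, then wind it clockwise five clicks from the stop. Leave the dial resting in the fifth click with the knob let go and sprung up, and leave the tape measure and wood block beside it and the pliers where they lie.

Things in the scene. Friction and masses are not known exactly. Their poses are not given: they have to be found in the camera images.
- timer: Bench timer: flat grey housing 146 x 146 x 54 mm, fixed to the bench by two steel straps that stick out 15 mm at either side; origin at the centre of its underside, z up, -x its front with two outlets. On top a dark bezel ring (outer diameter 140, top at z = 63 mm) surrounds the dial; a small raised lug on the ring, at the timer's +y side, marks the dial's anticlockwise stop.
- dial (a joint): Angle of the dial (bare metal disc, 121 mm across, inside the bezel ring) in rad: 0 at the anticlockwise stop, growing clockwise seen from above. It clicks into a rest every 0.419 rad (24 degrees): fifth click 2.094, eighth and last 3.351. A ridge takes about 0.1 N m; let go between rests, the dial snaps to the nearer one. It starts three to seven clicks from the stop.
- dial_tip (a point): Outer end of the dial's dark pointer rib, 58 mm from the dial's axis; at the stop it points to the lug (timer's +y), from there it goes clockwise.
- knob_grip (a point): Point on the vertical axis of the black round knob in the middle of the dial, at the height to grip, 16 mm below the knob's top. Grooved cylinder, diameter 44, height 47 mm, over a flange of 56 mm diameter and 5 mm height; underside 73 and top 125 mm above the bench when sprung up.
- knob_stem (a joint): How far the knob is pushed down, in m. At 0 (sprung up) it turns freely and endlessly and leaves the dial behind. From 4 mm three pins under it meet a ring of rounded teeth on the dial (24 degrees apart) and at 7 mm (2 N) they sit between them; at 10 mm (about 10 N) it surely carries the dial; 15 mm is the bottom. Pushed lightly, or turned on at a stop, it slips from tooth to tooth.
- tape_measure: A yellow tape measure 40 x 95 x 72 mm standing on the bench near the timer's right side; origin at the centre of its underside.
- wood_block_3: A wooden block 45 x 100 x 33 mm lying near the timer's left side; origin at the centre of its underside.
- pliers_blue: Pliers with blue handles, 57 x 218 x 17 mm, lying on the bench farther left; origin at the centre of the underside.

How it is judged (in metres and radians):
On the way:
1. the dial is wound back anticlockwise to its stop (value of joint dial below 0.12 rad), for 0.1 s.
At the end, for the whole second after the job is handed in: After having been at the stop, the dial rests in its fifth click from the stop (2.094 rad, within 0.12 rad, a bit over a quarter of a click), still, and the knob is let go and sprung up to within 2 mm (value of joint dial between 1.97 and 2.22 rad and velocity of joint dial between -0.05 and 0.05 rad/s and value of joint knob_stem below 0.002 m); the robot touches nothing.
It fails at once if the tape measure, wood block or pliers shifted by more than 30 mm (distance of any of tape_measure, wood_block_3, pliers_blue from where it was at the start of the episode above 0.03 m).
It also fails if it takes over 67 s, if anything falls off the work surface, if the arm or the gripper's body presses on something with over 40 N, if the wrist force passes 120 N, or if a joint passes its speed limit or range.

## Robot

A 6-joint arm with a two-finger parallel gripper is mounted at the origin on a cart in front of the work surface, level with it; the furniture and walls round the work are solid. World frame = base frame: x ahead of the robot, y to its left, z up, the work surface at z = 0. Lengths are in m, angles in degrees, forces in N, time in s.
With the tool pointing down it reaches from about 0.4 to 0.825 m from the base axis. Payload 7 kg.
Tool frame: the origin (TCP) lies at the very end of the fingers, on their centre line; the grasp point (between the pads) lies 19 mm behind it (r.grip_depth is the distance from the TCP to the grasp point, in m); z points along the fingers, y is the line along which they close (so a half turn about z gives the same grasp; the last joint's range is limited). The gripper opens to 88 mm and grips with 3 to 60 N. Pads are 19 mm wide; open, the fingers measure 130 mm over their backs; the gripper's body (78 mm by 193 mm) begins 47 mm behind the grasp point.
Start: joints at [-49.784, 20.546, 0.682, 0, -70.136, -16.507], TCP at [0.271, -0.618, 0.227] pointing down, gripper open.
Joint ranges: [-176.03, 176.03], [-82.01, 121.73], [-58.28, 71.71], [-173.87, 95.51], [-174.79, -0.11], [-173.66, 173.66]. Speed limits (degrees/s): [136.94, 136.94, 172.46, 180, 180, 180].

## Interface

Orientations are given as [roll, pitch, yaw] about the fixed x, y, z axes, in that order (R = Rz(yaw) Ry(pitch) Rx(roll)).
In Python, from plant import r gives the robot as it stands.
- The arm moves only by the tool play_rows, never from a script. Its argument "rows" is a list that holds one entry, the list of rows, each a list of 5 numbers: the closure, from 0 (fully open) to 1 (shut), then the shift along the tool's x, y, z each as a share of 0.5 m, from -1 to 1, then the turn about the tool's z as a share of 1.5 rad, from -1 to 1. A call has exactly 8 rows; each row is the pose to reach, as a shift and turn from the pose commanded when the call began, along the tool's axes at that moment; what a row does not reach only later rows make up. A row lasts 1/12 s, in which the tool goes at most 41.7 mm and 7.16 degrees, less where a joint would pass 70% of its speed; a pose out of reach is approached as far as the arm can. A call with a number of a shift or a turn outside -1 to 1 is refused whole. A call with a gripper value outside its range is refused whole. The fingers move at their own pace and stop on an object; "squeeze" is the grip in N (left out, the last holds). Time passes only in rows, so rows that repeat a pose let the fingers close, or fill a call up. It gives the time, the measured TCP pose, the force, the opening and the grip force at its end, in the units of the state.
- r.get_state(): the state, without advancing time (a new reading comes with each control period).
- r.capture(name): name is "scene" or "top" or "wrist"; returns the picture (384x512x3 uint8, red, green, blue); there is no depth.
- r.camera_info(name): a dict with "fovy" (degrees; the focal length in pixels is half the picture's height over the tangent of half this angle, whatever the lens; pixels are square), "cx", "cy" (the principal point, pixels), "pose" (4x4, takes a point from camera to world coordinates). Camera axes: x right, y down, z forward; pixel columns grow to the right and rows downward; lengths in m; the calibration is good to about 2 mm. A picture is of the moment at which its call begins: read the wrist's pose just before it. camera_info takes no time and is no camera call; for the wrist camera it gives the pose at the moment of the call.
- r.close_job(): hands the job in; it is judged then, once.
The state is a dict: "time_s": time; "joints": joint angles; "qd": joint speeds; "joint_torque": joint torques, N m; "tcp_pos": TCP position; "eef_rot": TCP orientation; "contact_force": force on the tool from outside, world axes, zero at the start; "moment": the same for the moment, N m; "gripper_width": finger opening in m; "gripper_force": force on a finger pad.
Only numpy, scipy, OpenCV 4.12 (cv2) and the standard library are available. Lean on these libraries where they do the work, as an engineer would, in place of code of your own. Each camera call takes 0.05 s, during which the arm holds its last target. There are 200 camera calls.

## Working session

There is one attempt and no reset: what is moved stays moved. The work goes in short steps, Python scripts to look and compute and a tool call to move; the robot and the scene stay as the last step left them, time stands still between calls to the robot, and variables do not carry over. Pictures are saved under pics/ and viewed, at most 10 in all, crops included, and the job is handed in when it is done.

Besides the shell and the picture viewer there is one more tool, called after "Call:" as a command line: name --argument value ..., lists and objects as JSON in quotes. play_rows: Moves the arm, as the interface text tells. Its arguments: {"type":"object","properties":{"rows":{"type":"array","items":{"type":"array","items":{"type":"array","items":{"type":"number"}}}},"squeeze":{"type":"number"}},"required":["rows"]}

```bash
mkdir -p pics; ls; python3 - <<'E'
from plant import r
import cv2,numpy as np
s=r.get_state();print(s)
ims=[]
for n in("scene","top"):
    im=r.capture(n);cv2.imwrite(f"pics/{n}0.png",im[:,:,::-1]);c=r.camera_info(n);print(n,c)
E
```

```text
pics
{'time_s': 0.0, 'joints': array([-4.97840275e+01,  2.05922956e+01,  6.34074417e-01, -1.91585280e-02,
       -7.01343133e+01, -1.65100281e+01]), 'qd': array([ 0.10839422, -0.03283307, -0.02383042, -0.0421724 , -0.07125302,
       -0.02521591]), 'joint_torque': array([ 1.86240213e-03, -5.82711303e+01,  2.93054670e+01,  6.99728921e+00,
        6.53704628e-03, -1.62275228e-04]), 'tcp_pos': array([ 0.27119523, -0.61760617,  0.22561827]), 'eef_rot': array([ 1.79906162e+02, -9.03160171e-03, -1.56300573e+02]), 'contact_force': array([-0.39580107, -0.46646112, -0.64408328]), 'moment': array([0.02648387, 0.04854552, 0.03065632]), 'gripper_force': 0.0, 'gripper_width': 0.08750298742610074}
scene {'fovy': 42.30581148404062, 'cx': 253.9630945292077, 'cy': 188.97673676290344, 'pose': array([[-0.44091907, -0.50072582,  0.74489196, -0.39535405],
       [-0.89754291,  0.24351678, -0.36758169,  0.72601109],
       [ 0.00266395, -0.83064628, -0.5567941 ,  0.79338599],
       [ 0.        ,  0.        ,  0.        ,  1.        ]])}
top {'fovy': 54.3133361718543, 'cx': 251.27327851228708, 'cy': 191.39118137632906, 'pose': array([[-0.0206504 , -0.99514234,  0.0962563 ,  0.44687666],
       [-0.99964108,  0.02219496,  0.01500324,  0.25852837],
       [-0.01706677, -0.09591193, -0.9952435 ,  0.92654126],
       [ 0.        ,  0.        ,  0.        ,  1.        ]])}
```

View pics/top0.png

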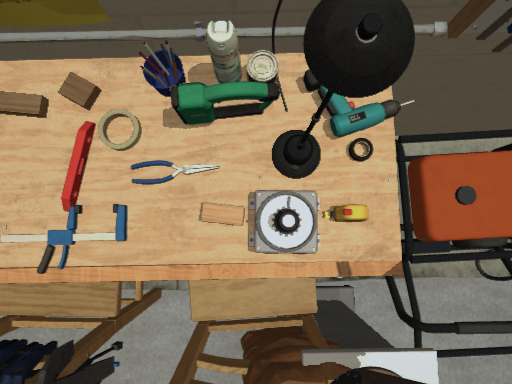

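View pics/scene0.png

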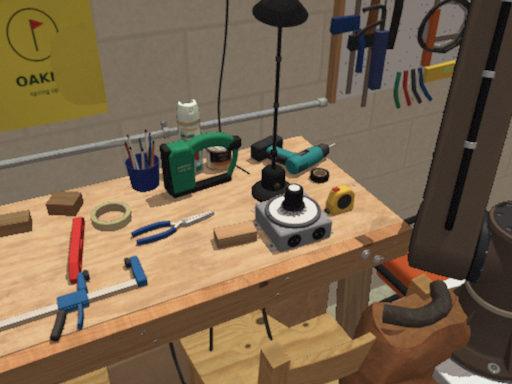

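```bash
cat > h.py <<'E'
import numpy as np
from plant import r
def cam(n):
    c=r.camera_info(n);P=np.array(c["pose"]);f=192/np.tan(np.radians(c["fovy"]/2));return P,f,c["cx"],c["cy"]
def ray(n,u,v,z):
    P,f,cx,cy=cam(n);d=P[:3,:3]@np.array([(u-cx)/f,(v-cy)/f,1]);return P[:3,3]+d*(z-P[2,3])/d[2]
def proj(n,p):
    P,f,cx,cy=cam(n);q=P[:3,:3].T@(np.array(p)-P[:3,3]);return f*q[0]/q[2]+cx,f*q[1]/q[2]+cy
E
python3 - <<'E'
from h import *
import cv2
a=cv2.imread("pics/top0.png")[175:265,240:380];b=cv2.imread("pics/scene0.png")[170:260,240:380]
cv2.imwrite("pics/c0.png",np.hstack([cv2.resize(a,None,fx=5,fy=5,interpolation=2)[:, :400],cv2.resize(b,None,fx=5,fy=5,interpolation=2)[:, :400]]))
print("knob top",ray("top",288,221,.125),ray("scene",294,189,.125))
for p in[(257,191),(317,191),(318,252),(255,252)]:print(ray("top",*p,.054))
print("lampbase",ray("top",296,153,.0),"head",[ray("top",370,30,z) for z in(.4,.5,.6)],[ray("scene",280,10,z) for z in(.3,.4,.5,.6)])
E
```

```text
knob top [0.45925052 0.19363134 0.125     ] [0.45636379 0.1976741  0.125     ]
[0.53188674 0.25825244 0.054     ]
[0.52875993 0.11817056 0.054     ]
[0.38786217 0.12115553 0.054     ]
[0.39069448 0.265989   0.054     ]
lampbase [0.63065796 0.1583825  0.        ] head [array([0.73163964, 0.08746402, 0.4       ]), array([0.67755784, 0.11995233, 0.5       ]), array([0.62347605, 0.15244064, 0.6       ])] [array([ 1.33662699, -0.2385001 ,  0.3       ]), array([ 0.98558722, -0.04301194,  0.4       ]), array([0.63454745, 0.15247622, 0.5       ]), array([0.28350768, 0.34796437, 0.6       ])]
```

View pics/c0.png

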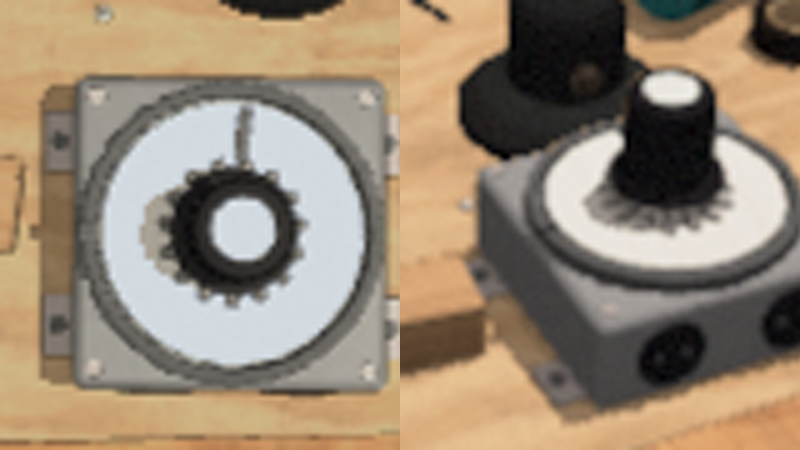

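Call:
play_rows --rows '[[[0, -0.05, 0.067, 0, 0], [0, -0.1, 0.134, 0.01, 0], [0, -0.15, 0.2, 0.02, 0], [0, -0.2, 0.267, 0.03, 0], [0, -0.25, 0.334, 0.04, 0], [0, -0.3, 0.4, 0.05, 0], [0, -0.35, 0.467, 0.05, 0], [0, -0.4, 0.534, 0.05, 0]]]'

```text
time_s: 0.77
tcp_pos: [0.3463, -0.2929, 0.201]
eef_rot: [180.0, -0.0, -156.3]
contact_force: [0.8, 1.1, 0.5]
gripper_width: 0.0875
gripper_force: 0.0
```

Call:
play_rows --rows '[[[0, -0.05, 0.067, 0, 0], [0, -0.1, 0.134, 0, 0], [0, -0.15, 0.2, 0, 0], [0, -0.2, 0.267, 0, 0], [0, -0.25, 0.334, 0, 0], [0, -0.3, 0.4, 0, 0], [0, -0.35, 0.467, 0, 0], [0, -0.4, 0.534, 0, 0]]]'

```text
time_s: 1.43
tcp_pos: [0.4221, 0.0319, 0.2018]
eef_rot: [180.0, 0.0, -156.3]
contact_force: [2.1, 0.3, -0.2]
gripper_width: 0.0878
gripper_force: 0.0
```

Call:
play_rows --rows '[[[0, -0.04, 0.055, 0, 0], [0, -0.08, 0.11, 0, 0], [0, -0.12, 0.165, 0, 0], [0, -0.16, 0.22, 0, 0], [0, -0.19, 0.255, 0, 0], [0, -0.198, 0.267, 0, 0], [0, -0.198, 0.267, 0, 0], [0, -0.198, 0.267, 0, 0]]]'

```text
time_s: 2.1
tcp_pos: [0.4589, 0.1915, 0.201]
eef_rot: [-180.0, -0.1, -156.3]
contact_force: [0.2, -0.0, -0.2]
gripper_width: 0.0879
gripper_force: 0.0
```

```bash
python3 - <<'E'
from h import *
import cv2
s=r.get_state();print(s['joints'],s['tcp_pos'],s['eef_rot'])
c=r.camera_info("wrist");print(c)
im=r.capture("wrist");cv2.imwrite("pics/w0.png",im[:,:,::-1])
E
```

```text
[ 4.53293347e+01  4.84546403e+00 -2.33638084e+01 -1.55942042e-02
 -6.18713459e+01 -1.11581128e+02] [0.45888388 0.1915     0.2010227 ] [-1.79983125e+02 -8.00222205e-02 -1.56259166e+02]
{'fovy': 61.02037996808571, 'cx': 261.1907976386126, 'cy': 191.43266046383928, 'pose': array([[-4.02012357e-01,  8.78323444e-01,  2.58716045e-01,
         3.88517375e-01],
       [ 9.15634226e-01,  3.85683990e-01,  1.13409984e-01,
         1.60731259e-01],
       [-1.71988690e-04,  2.82481481e-01, -9.59272737e-01,
         3.59887572e-01],
       [ 0.00000000e+00,  0.00000000e+00,  0.00000000e+00,
         1.00000000e+00]])}
```

View pics/w0.png

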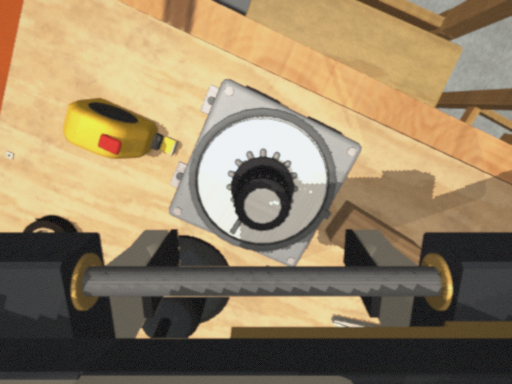

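```bash
python3 - <<'E'
from h import *
import cv2
im=cv2.imread("pics/w0.png");g=im.max(2);hsv=cv2.cvtColor(im,cv2.COLOR_BGR2HSV)
# knob top: grey blob
m=((hsv[...,1]<40)&(g>85)&(g<190)).astype(np.uint8)
n,l,st,ce=cv2.connectedComponentsWithStats(m);k=l[205,264];print("top",k,st[k],ce[k],g[205,264],ray("wrist",*ce[k],.125))
# dial disc outer contour
m=((hsv[...,1]<60)&(g>195)).astype(np.uint8);n,l,st,ce=cv2.connectedComponentsWithStats(m);k=l[200,215]
c,_=cv2.findContours((l==k).astype(np.uint8),cv2.RETR_EXTERNAL,cv2.CHAIN_APPROX_NONE)
c=max(c,key=cv2.contourArea);h=cv2.convexHull(c);e=cv2.fitEllipse(h);print(e,[ray("wrist",*e[0],z) for z in(.058,.062)])
h2=[ray("wrist",*p[0],.060)[:2] for p in h]
(x,y),R=cv2.minEnclosingCircle(np.array(h2,np.float32));print("circ",x,y,R)
print("tip px pred",[proj("wrist",(x+.05*np.sin(a),y+.05*np.cos(a),.062)) for a in np.radians([72,96,120])])
p=ray("wrist",237,229,.062);print("tip angle",np.degrees(np.arctan2(p[0]-x,p[1]-y)))
cv2.imwrite("pics/wc.png",cv2.resize(im[80:270,160:370],None,fx=3,fy=3,interpolation=2)[:600])
E
```

```text
top 18 [ 244  188   38   36 1019] [261.57801766 205.56329735] 178 [0.46208979 0.19283394 0.125     ]
((261.6278381347656, 179.48841857910156), (123.26473236083984, 127.5943603515625), 76.1029052734375) [array([0.45895054, 0.19158845, 0.058     ]), array([0.45801677, 0.19117344, 0.062     ])]
circ 0.4616372883319855 0.1923147737979889 0.061477698385715485
tip px pred [(np.float64(256.21065027445616), np.float64(231.91099902141784)), (np.float64(236.06108326820555), np.float64(225.9894776477787)), (np.float64(219.78062453591608), np.float64(212.7843766836335))]
tip angle 93.45391391734556
```

View pics/wc.png

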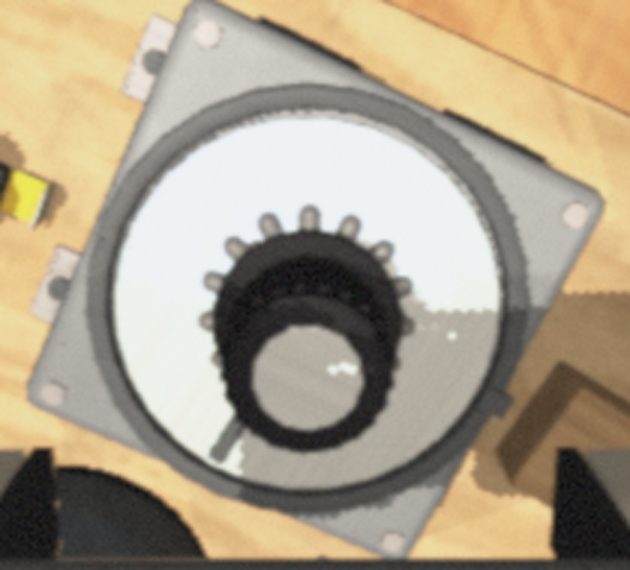

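Call:
play_rows --rows '[[[0, -0.005, 0.001, 0.03, -0.06], [0, -0.005, 0.001, 0.06, -0.12], [0, -0.005, 0.001, 0.1, -0.18], [0, -0.005, 0.001, 0.14, -0.24], [0, -0.005, 0.001, 0.18, -0.29], [0, -0.005, 0.001, 0.21, -0.29], [0, -0.005, 0.001, 0.222, -0.29], [0, -0.005, 0.001, 0.222, -0.29]]]'

```text
time_s: 2.82
tcp_pos: [0.4607, 0.1917, 0.0896]
eef_rot: [180.0, -0.1, -131.5]
contact_force: [-0.2, -0.4, 0.7]
gripper_width: 0.0878
gripper_force: 0.0
```

```bash
python3 - <<'E'
from h import *
s=r.get_state();print(s['joints'],s['tcp_pos'],s['eef_rot'],s['contact_force'],s['moment'])
E
```

```text
[ 4.51846355e+01  1.20595617e+01 -3.14966047e+01 -1.36384682e-02
 -4.65860659e+01 -8.66501829e+01] [0.46072003 0.19166723 0.08959965] [ 1.79981822e+02 -1.41412490e-01 -1.31474911e+02] [-0.17080869 -0.44872726  0.6548676 ] [0.07411405 0.04878379 0.01698172]
```

Close gently on the knob and check lateral force.

Call:
play_rows --rows '[[[1, 0, 0, 0, 0], [1, 0, 0, 0, 0], [1, 0, 0, 0, 0], [1, 0, 0, 0, 0], [1, 0, 0, 0, 0], [1, 0, 0, 0, 0], [1, 0, 0, 0, 0], [1, 0, 0, 0, 0]]]' --squeeze 30

```text
time_s: 3.48
tcp_pos: [0.4617, 0.1933, 0.0907]
eef_rot: [-180.0, 0.0, -131.4]
contact_force: [0.6, -0.3, 1.3]
gripper_width: 0.0434
gripper_force: 30.0
```

```bash
python3 - <<'E'
from h import *
s=r.get_state();print(s['tcp_pos'],s['eef_rot'],s['contact_force'],s['moment'],s['gripper_width'])
E
```

```text
[0.46165587 0.19327982 0.09072682] [-1.79984763e+02  9.05009187e-03 -1.31355909e+02] [ 0.63822733 -0.2535768   1.33910666] [-0.12092505  0.05577087  0.00498658] 0.04336904099767695
```

Call:
play_rows --rows '[[[1, 0, 0, 0.004, 0], [1, 0, 0, 0.008, 0], [1, 0, 0, 0.012, 0], [1, 0, 0, 0.016, 0], [1, 0, 0, 0.02, 0], [1, 0, 0, 0.024, 0], [1, 0, 0, 0.024, 0], [1, 0, 0, 0.024, 0]]]' --squeeze 40

```text
time_s: 4.15
tcp_pos: [0.4617, 0.1933, 0.0791]
eef_rot: [-180.0, 0.0, -131.3]
contact_force: [-3.6, -1.4, 11.5]
gripper_width: 0.0437
gripper_force: 40.0
```

```bash
python3 - <<'E'
from h import *
s=r.get_state();print(s['tcp_pos'],s['eef_rot'],s['contact_force'],s['moment'],s['gripper_width'])
E
```

```text
[0.46169047 0.19331685 0.07911918] [-1.79979633e+02  1.19045553e-02 -1.31345189e+02] [-3.57616085 -1.43778467 11.49225704] [-0.51041101  1.08959692 -0.05154577] 0.043732419465316565
```

Call:
play_rows --rows '[[[1, 0, 0, 0, -0.058], [1, 0, 0, 0, -0.116], [1, 0, 0, 0, -0.174], [1, 0, 0, 0, -0.232], [1, 0, 0, 0, -0.29], [1, 0, 0, 0, -0.348], [1, 0, 0, 0, -0.406], [1, 0, 0, 0, -0.465]]]'

```text
time_s: 4.82
tcp_pos: [0.4618, 0.1932, 0.0793]
eef_rot: [-180.0, -0.0, -91.1]
contact_force: [-2.1, -3.1, 11.2]
gripper_width: 0.0431
gripper_force: 40.0
```

```bash
cat > look.py <<'E'
from h import *
import cv2,sys
s=r.get_state();print(s['tcp_pos'],s['eef_rot'],s['contact_force'],s['moment'],s['joints'][5])
for n in sys.argv[2:]:
    im=r.capture(n)[:,:,::-1];cv2.imwrite(f"pics/{n}{sys.argv[1]}.png",im)
E
python3 look.py 1 top scene wrist
```

```text
[0.46184786 0.19323552 0.07931845] [-1.79960164e+02 -5.14125979e-03 -9.11414497e+01] [-2.11707592 -3.07962353 11.22940296] [-0.96713411  0.94567117 -0.07152096] -46.43091514800984
```

```bash
python3 - <<'E'
from h import *
import cv2
w=cv2.imread("pics/wrist1.png")[60:300,130:400];t=cv2.imread("pics/top1.png")[180:265,240:330]
cv2.imwrite("pics/c1.png",np.hstack([cv2.resize(w,(450,400)),cv2.resize(t,(350,400))]))
# wrist0 lug, using the pose of that time
P=np.array([[-4.02012357e-01,8.78323444e-01,2.58716045e-01,3.88517375e-01],[9.15634226e-01,3.85683990e-01,1.13409984e-01,1.60731259e-01],[-1.71988690e-04,2.82481481e-01,-9.59272737e-01,3.59887572e-01]])
f=192/np.tan(np.radians(61.02037996808571/2))
for u,v,z in((327,213,.063),(235,228,.062)):
    d=P[:,:3]@np.array([(u-261.19)/f,(v-191.43)/f,1]);p=P[:,3]+d*(z-P[2,3])/d[2];print(p,np.degrees(np.arctan2(p[0]-.4615,p[1]-.193)))
E
```

```text
[0.46290079 0.2629608  0.063     ] 1.147051077009847
[0.51364352 0.18741874 0.062     ] 96.10947351692056
```

View pics/c1.png

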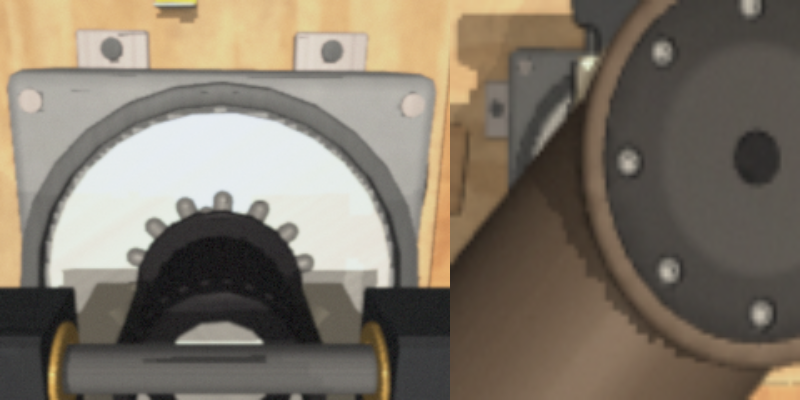

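Call:
play_rows --rows '[[[1, 0, 0, 0, -0.058], [1, 0, 0, 0, -0.116], [1, 0, 0, 0, -0.174], [1, 0, 0, 0, -0.232], [1, 0, 0, 0, -0.29], [1, 0, 0, 0, -0.348], [1, 0, 0, 0, -0.406], [1, 0, 0, 0, -0.465]]]'

```text
time_s: 5.63
tcp_pos: [0.4621, 0.1932, 0.0794]
eef_rot: [-180.0, -0.0, -51.2]
contact_force: [-1.2, -3.2, 11.8]
gripper_width: 0.0435
gripper_force: 40.0
```

```bash
python3 look.py 2
```

```text
[0.46205646 0.19321169 0.07942265] [-1.79954566e+02 -3.87733906e-02 -5.11826382e+01] [-1.24500744 -3.18515407 11.77449596] [-1.21769304  0.6024828  -0.21614471] -6.47206949366425
```

Call:
play_rows --rows '[[[1, 0, 0, 0, -0.02], [1, 0, 0, 0, -0.04], [1, 0, 0, 0, -0.06], [1, 0, 0, 0, -0.08], [1, 0, 0, 0, -0.1], [1, 0, 0, 0, -0.12], [1, 0, 0, 0, -0.12], [1, 0, 0, 0, -0.12]]]'

```text
time_s: 6.3
tcp_pos: [0.4621, 0.1932, 0.0794]
eef_rot: [-180.0, -0.1, -41.1]
contact_force: [-1.0, -3.0, 12.1]
gripper_width: 0.0434
gripper_force: 40.0
```

```bash
python3 look.py 2
```

```text
[0.46211878 0.1932482  0.0794365 ] [-1.79962291e+02 -5.54997146e-02 -4.10687361e+01] [-1.01085618 -3.01673707 12.13176532] [-1.17454284  0.62554049  0.05041494] 3.627134128653717
```

Call:
play_rows --rows '[[[1, 0, 0, 0, -0.02], [1, 0, 0, 0, -0.04], [1, 0, 0, 0, -0.06], [1, 0, 0, 0, -0.06], [1, 0, 0, 0, -0.06], [1, 0, 0, 0, -0.06], [1, 0, 0, 0, -0.06], [1, 0, 0, 0, -0.06]]]'

```text
time_s: 6.97
tcp_pos: [0.4621, 0.1933, 0.0794]
eef_rot: [-180.0, -0.1, -35.9]
contact_force: [-1.2, -2.8, 11.7]
gripper_width: 0.0435
gripper_force: 40.0
```

```bash
python3 look.py 2
```

```text
[0.46212341 0.19326502 0.07943664] [-1.79967569e+02 -5.98208326e-02 -3.59214636e+01] [-1.16412339 -2.76182573 11.72445006] [-1.18923982  0.54994598  0.08550379] 8.771213919615574
```

Call:
play_rows --rows '[[[1, 0, 0, 0, -0.02], [1, 0, 0, 0, -0.04], [1, 0, 0, 0, -0.06], [1, 0, 0, 0, -0.06], [1, 0, 0, 0, -0.06], [1, 0, 0, 0, -0.06], [1, 0, 0, 0, -0.06], [1, 0, 0, 0, -0.06]]]'

```text
time_s: 7.63
tcp_pos: [0.4621, 0.1933, 0.0795]
eef_rot: [-180.0, -0.1, -30.8]
contact_force: [-1.0, -3.1, 12.2]
gripper_width: 0.0435
gripper_force: 40.0
```

```bash
python3 look.py 2
```

```text
[0.46214393 0.19326864 0.07945164] [-1.79958403e+02 -5.25842469e-02 -3.08269244e+01] [-1.0353066  -3.11745675 12.23007105] [-1.18446315  0.48576083 -0.38413513] 13.891089970183875
```

Call:
play_rows --rows '[[[1, 0, 0, 0, -0.02], [1, 0, 0, 0, -0.04], [1, 0, 0, 0, -0.06], [1, 0, 0, 0, -0.06], [1, 0, 0, 0, -0.06], [1, 0, 0, 0, -0.06], [1, 0, 0, 0, -0.06], [1, 0, 0, 0, -0.06]]]'

```text
time_s: 8.3
tcp_pos: [0.4622, 0.1933, 0.0798]
eef_rot: [-180.0, -0.1, -25.6]
contact_force: [-2.3, -3.7, 14.5]
gripper_width: 0.0433
gripper_force: 40.0
```

```bash
python3 look.py 2
```

```text
[0.46219756 0.19330191 0.07976241] [-1.79967311e+02 -7.39569174e-02 -2.56045525e+01] [-2.25445372 -3.68171821 14.47076404] [-1.31654526  1.01237737  0.05125964] 19.08239007012613
```

Call:
play_rows --rows '[[[1, 0, 0, 0, -0.02], [1, 0, 0, 0, -0.04], [1, 0, 0, 0, -0.06], [1, 0, 0, 0, -0.06], [1, 0, 0, 0, -0.06], [1, 0, 0, 0, -0.06], [1, 0, 0, 0, -0.06], [1, 0, 0, 0, -0.06]]]'

```text
time_s: 8.97
tcp_pos: [0.4623, 0.1934, 0.0798]
eef_rot: [-180.0, -0.1, -20.5]
contact_force: [-2.3, -3.9, 15.0]
gripper_width: 0.0434
gripper_force: 40.0
```

```bash
python3 look.py 2
```

```text
[0.46226869 0.19335166 0.07979364] [-1.79965070e+02 -8.06627141e-02 -2.04553618e+01] [-2.32773851 -3.88679932 14.95476448] [-1.28531911e+00  1.00516884e+00 -3.88981988e-04] 24.233495987042648
```

Call:
play_rows --rows '[[[1, 0, 0, -0.012, 0], [1, 0, 0, -0.024, 0], [1, 0, 0, -0.024, 0], [1, 0, 0, -0.024, 0.05], [1, 0, 0, -0.024, 0.1], [1, 0, 0, -0.024, 0.157], [1, 0, 0, -0.024, 0.157], [1, 0, 0, -0.024, 0.157]]]'

```text
time_s: 9.63
tcp_pos: [0.462, 0.1933, 0.0906]
eef_rot: [-180.0, -0.0, -33.8]
contact_force: [5.0, -2.1, 0.4]
gripper_width: 0.0432
gripper_force: 40.0
```

```bash
python3 look.py 2
```

```text
[0.46200147 0.19329597 0.09060422] [-1.79978217e+02 -3.43341297e-02 -3.38373536e+01] [ 4.99351441 -2.12363752  0.41679468] [-1.03120295 -1.52935753 -0.01746937] 10.888144950573022
```

Call:
play_rows --rows '[[[1, 0, 0, 0.004, 0], [1, 0, 0, 0.008, 0], [1, 0, 0, 0.012, 0], [1, 0, 0, 0.016, 0], [1, 0, 0, 0.02, 0], [1, 0, 0, 0.024, 0], [1, 0, 0, 0.024, 0], [1, 0, 0, 0.024, 0]]]'

```text
time_s: 10.3
tcp_pos: [0.4621, 0.1933, 0.0794]
eef_rot: [-180.0, -0.0, -33.8]
contact_force: [1.8, -3.4, 10.5]
gripper_width: 0.0439
gripper_force: 40.0
```

```bash
python3 look.py 2
```

```text
[0.46205003 0.19333408 0.07936922] [-1.79964010e+02 -4.86452318e-02 -3.38351212e+01] [ 1.77542767 -3.3586844  10.52112326] [-1.55750736 -0.37869082 -0.10608029] 10.869038523089833
```

Call:
play_rows --rows '[[[1, 0, 0, 0, 0.058], [1, 0, 0, 0, 0.116], [1, 0, 0, 0, 0.174], [1, 0, 0, 0, 0.232], [1, 0, 0, 0, 0.29], [1, 0, 0, 0, 0.348], [1, 0, 0, 0, 0.406], [1, 0, 0, 0, 0.465]]]'

```text
time_s: 10.97
tcp_pos: [0.4619, 0.1933, 0.0794]
eef_rot: [-179.9, -0.0, -74.0]
contact_force: [1.2, -3.7, 10.6]
gripper_width: 0.0435
gripper_force: 40.0
```

```bash
python3 look.py 2
```

```text
[0.46189532 0.19327173 0.07944488] [-1.79949964e+02 -1.55374111e-02 -7.40268321e+01] [ 1.17531946 -3.67878488 10.64152797] [-1.48112536 -0.10974601  0.06389467] -29.325516709717686
```

Call:
play_rows --rows '[[[1, 0, 0, 0, 0.058], [1, 0, 0, 0, 0.116], [1, 0, 0, 0, 0.174], [1, 0, 0, 0, 0.232], [1, 0, 0, 0, 0.29], [1, 0, 0, 0, 0.348], [1, 0, 0, 0, 0.406], [1, 0, 0, 0, 0.465]]]'

```text
time_s: 11.63
tcp_pos: [0.4617, 0.1933, 0.0794]
eef_rot: [-180.0, 0.0, -114.0]
contact_force: [-0.2, -2.8, 11.5]
gripper_width: 0.0434
gripper_force: 40.0
```

```bash
python3 look.py 2
```

```text
[0.4617015  0.19332211 0.07937561] [-1.79967922e+02  1.89255295e-02 -1.13993915e+02] [-0.16547368 -2.79771088 11.47278202] [-1.17662773  0.22664801  0.18441988] -69.28728370916632
```

Call:
play_rows --rows '[[[1, 0, 0, 0, 0.06], [1, 0, 0, 0, 0.12], [1, 0, 0, 0, 0.18], [1, 0, 0, 0, 0.24], [1, 0, 0, 0, 0.3], [1, 0, 0, 0, 0.36], [1, 0, 0, 0, 0.42], [1, 0, 0, 0, 0.475]]]'

```text
time_s: 12.3
tcp_pos: [0.4616, 0.1935, 0.0794]
eef_rot: [180.0, 0.0, -154.8]
contact_force: [-1.9, -2.8, 12.1]
gripper_width: 0.0434
gripper_force: 40.0
```

```bash
python3 look.py 2
```

```text
[0.46161729 0.1934838  0.07936304] [ 1.79993905e+02  3.89238039e-02 -1.54847521e+02] [-1.92379761 -2.79291052 12.08382564] [-0.8241427   0.42479154 -0.02164869] -110.133974200288
```

Now raise the knob while holding it, open, then lift clear and look.

Call:
play_rows --rows '[[[1, 0, 0, -0.008, 0], [1, 0, 0, -0.016, 0], [1, 0, 0, -0.024, 0], [1, 0, 0, -0.024, 0], [0, 0, 0, -0.024, 0], [0, 0, 0, -0.024, 0], [0, 0, 0, -0.024, 0], [0, 0, 0, -0.024, 0]]]'

```text
time_s: 12.97
tcp_pos: [0.4611, 0.1932, 0.0902]
eef_rot: [180.0, -0.1, -154.7]
contact_force: [0.5, 0.3, 0.2]
gripper_width: 0.0642
gripper_force: 0.0
```

Call:
play_rows --rows '[[[0, 0, 0, -0.02, 0], [0, 0, 0, -0.06, 0], [0, 0, 0, -0.12, 0], [0, 0, 0, -0.18, 0], [0, 0, 0, -0.22, 0], [0, 0, 0, -0.22, 0], [0, 0, 0, -0.22, 0], [0, 0, 0, -0.22, 0]]]'

```text
time_s: 13.63
tcp_pos: [0.4611, 0.1931, 0.2005]
eef_rot: [180.0, -0.0, -154.8]
contact_force: [0.6, -0.3, -0.7]
gripper_width: 0.0875
gripper_force: 0.0
```

```bash
python3 look.py 3 wrist; python3 - <<'E'
import cv2
im=cv2.imread("pics/wrist3.png");cv2.imwrite("pics/c3.png",cv2.resize(im[80:270,160:370],None,fx=3,fy=3,interpolation=2))
E
```

```text
[0.46105799 0.19310908 0.20051918] [ 1.79978231e+02 -1.24957735e-02 -1.54751722e+02] [ 0.61024567 -0.30144562 -0.72370733] [-0.05568443  0.01421425 -0.00644396] -110.00727617695307
```

View pics/c3.png

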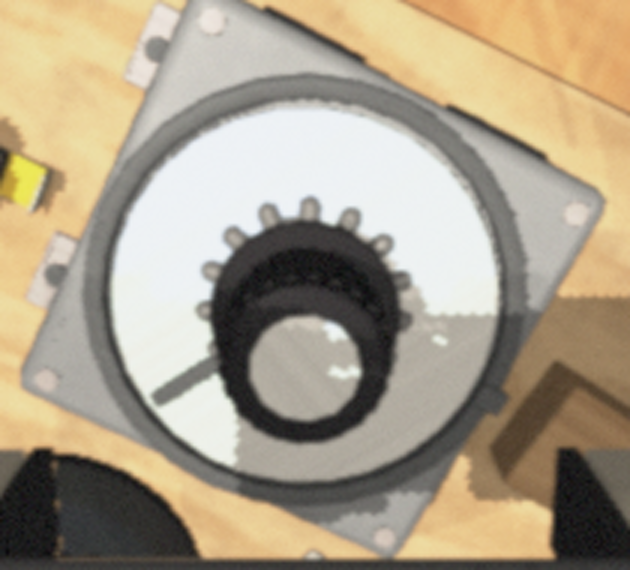

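```bash
python3 - <<'E'
from h import *
a=[]
for u,v,z in((325.7,212.7,.063),(212.7,212.7,.062)):
    p=ray("wrist",u,v,z);a.append(np.degrees(np.arctan2(p[0]-.4616,p[1]-.1932)))
print(a,a[1]-a[0])
E
```

```text
[np.float64(1.2082409395257376), np.float64(120.95469469638162)] 119.74645375685589
```

The picture shows the pointer tip at crop (158,398) and the lug at (497,398). That puts the dial 119.7° from the stop, which is the fifth click, with the knob up and the gripper clear.

```bash
python3 -c "
from plant import r
print(r.close_job())"
```

```text
the job is handed in; nothing more can be done
None
```

I wound the dial back to its stop and then five clicks clockwise; the last picture put it 119.7° from the stop (fifth click is 120°), with the knob sprung up and the gripper clear, and I handed the job in without getting a verdict back.

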